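# Release the long blank from the gravity feeder

### The job

The two-lane gravity feeder beside the lathe holds one turned steel blank behind each gate. Press down the pedal end of the rocking lever of the lane that holds the longer blank, so that its gate lifts and the blank rolls down to the stop at the foot of its lane, then let the lever spring back so that the gate is down again. Do not touch or lift the blanks, leave the shorter blank waiting behind its gate, and leave the loose tools on the table where they are.

Things in the scene. Friction and masses are not known exactly. Their poses are not given: they have to be found in the camera images.
- feeder: white fixed feeder, 276 (x) by 300 (y) mm, two open black-floored lanes, 72 wide, centred at y +42 (left) and -42. Origin on the table under its middle; z up, x uphill (away from robot), y left. Lanes fall towards -x: floor z = 60 mm + 0.2 x, walls 22 high. Gates at x +14; stop wall's inner face at x -150: a released blank rests there with its axis at x -138, z 45
- left_lever (a joint): left lane's rocking lever (seen from the robot): steel bar along y, hinged in a bracket at feeder x 0, y +122, z 100 mm. Rad: 0 at rest (gate down), grows as the outer, pedal end is pressed, stop at 0.45. Gate: steel blade on its inner end, over the lane's middle; a blank passes under it from 0.33. 3 to 6 N at the pedal; let go, it springs back and the gate drops
- right_lever (a joint): right lane's rocking lever (seen from the robot): steel bar along y, hinged in a bracket at feeder x 0, y -122, z 100 mm. Rad: 0 at rest (gate down), grows as the outer, pedal end is pressed, stop at 0.45. Gate: steel blade on its inner end, over the lane's middle; a blank passes under it from 0.33. 3 to 6 N at the pedal; let go, it springs back and the gate drops
- left_pedal (a point): centre of the top face of the left pedal: a black pad 46 (x) by 40 (y) mm, 8 thick, at the outer end of the left lever, at feeder (x 0, y +222, z 127 mm) at rest; it sinks almost straight down by 46 mm at the lever's stop; free space below and around it
- right_pedal (a point): centre of the top face of the right pedal: a black pad 46 (x) by 40 (y) mm, 8 thick, at the outer end of the right lever, at feeder (x 0, y -222, z 127 mm) at rest; it sinks almost straight down by 46 mm at the lever's stop; free space below and around it
- long_blank: the longer blank: bare steel cylinder, diameter 24, 64 long, 0.15 to 0.29 kg, lying across its lane (left or right lane varies) against the gate's uphill side. Origin at its centre, y along its axis; it rolls
- short_blank: the shorter blank: bare steel cylinder, diameter 24, 34 long, in the other lane. Origin at its centre, y along its axis
- brush: hand brush lying flat with a red handle, on the table to the robot's left. Loose. Sizes in mm; origin at the centre of its underside
- spanner: steel open-ended spanner lying on the table to the robot's right. Loose. Sizes in mm; origin at the centre of its underside
- chuck_key: T-shaped steel chuck key, 105 long, 16 high, lying near the left pedal on the robot's side. Loose. Sizes in mm; origin at the centre of its underside
- tool_holder: dark steel lathe tool holder block, about 45 x 40 x 59 high with a bit sticking out, on the table beyond the right pedal. Loose. Sizes in mm; origin at the centre of its underside
- collet: steel collet, diameter 38, 50 high, standing on the table beyond the left pedal. Loose. Sizes in mm; origin at the centre of its underside
- oil_can: grey closed can, diameter 60, 130 high, standing to the robot's left. Loose. Sizes in mm; origin at the centre of its underside
- swarf_cup: aluminium cup, diameter 72, 70 high, standing to the robot's right. Loose. Sizes in mm; origin at the centre of its underside
Not all that is in view belongs to the job. What is shaped like the long_blank but black is not meant.

How it is judged (in metres and radians):
On the way, in this order (a step that is already met when the one before it is completed fails the run):
1. the pedal of the long blank's lane is pressed down at the pedal and its gate lifts, the blank not yet down (((value of joint left_lever above 0.25 rad and distance between the grasp point and left_pedal below 0.08 m and y of long_blank in the frame of feeder above 0 m and x of long_blank in the frame of feeder above -0.09 m) or (value of joint right_lever above 0.25 rad and distance between the grasp point and right_pedal below 0.08 m and y of long_blank in the frame of feeder below 0 m and x of long_blank in the frame of feeder above -0.09 m))).
2. the long blank lies against the stop at the foot of its lane (x of long_blank in the frame of feeder between -0.15 and -0.12 m and z of long_blank in the frame of feeder between 0.035 and 0.06 m), for 0.2 s.
At the end, for the whole second after the job is handed in: The long blank rests at the foot of its lane with its axis 120 to 150 mm downhill of the feeder's middle (12 mm from the stop wall, +18 mm); both levers are back within 0.06 rad of rest; the short blank is within 15 mm of where it started (all of step 2 and linear speed of each of long_blank, short_blank below 0.03 m/s and value of joint each of left_lever, right_lever below 0.06 rad and distance of short_blank from where it was at the start of the episode below 0.015 m); the robot touches nothing.
It fails at once if the robot touches a blank (contact force between any of the fingers, the arm and long_blank above 0.5 N or contact force between any of the fingers, the arm and short_blank above 0.5 N).
It fails at once if the short blank leaves its gate (distance of short_blank from where it was at the start of the episode above 0.015 m).
It fails at once if the long blank is lifted (height (world z) of long_blank above 0.11 m).
It fails at once if a loose tool is moved more than 30 mm or lifted (distance of any of brush, spanner, chuck_key, tool_holder, collet, oil_can, swarf_cup from where it was at the start of the episode above 0.03 m).
It also fails if it takes over 30 s, if anything falls off the work surface, if the arm or the gripper's body presses on something with over 40 N, if the wrist force passes 120 N, or if a joint passes its speed limit or range.

### The arm

A 6-joint arm with a two-finger parallel gripper is mounted at the origin on the work surface. World frame = base frame: x ahead of the robot, y to its left, z up, the work surface at z = 0. Lengths are in m, angles in degrees, forces in N, time in s.
With the tool pointing down it reaches from about 0.35 to 0.875 m from the base axis. Payload 4.2 kg.
Tool frame: the origin (TCP) lies on the centre line of the jaws, within the pads' length; the fingertips stand 25 mm ahead of it and the grasp point (between the pads) lies 6 mm ahead of it; z points along the fingers, y is the line along which they close (so a half turn about z gives the same grasp; the last joint's range is limited). The gripper opens to 87 mm and grips with 3 to 60 N. Pads are 19 mm wide; open, the fingers measure 117 mm over their backs; the gripper's body (75 mm by 190 mm) begins 51 mm behind the grasp point.
Start: joints at [81.337, 22.042, 0.453, 0, -68.411, -14.817], TCP at [0.249, 0.573, 0.248] pointing down, gripper open.
Joint ranges: [-179.83, 179.83], [-69.29, 118.12], [-61.27, 80.66], [-181.25, 117.63], [-171.15, -9.14], [-177.46, 177.46]. Speed limits (degrees/s): [159.86, 159.86, 180, 180, 180, 180].

### API

Orientations are given as a 3x3 rotation matrix whose columns are the frame's x, y, z axes.
In Python, from station import r gives the robot as it stands.
- The arm moves only by the tool move_arm, never from a script. Its argument "series" is a list of rows, each an object with "grip": the opening, from 0 (shut) to 1 (fully open); "xyz": the shift along the tool's x, y, z in mm, a list of three; "angular": the turn, a rotation vector about the tool's x, y, z in rad, a list of three. A call has 1 to 10 rows; each row is the pose to reach, as a shift and turn from the pose commanded when the call began, along the tool's axes at that moment; what a row does not reach only later rows make up. A row lasts 1/10 s, in which the tool goes at most 50 mm and 8.59 degrees, less where a joint would pass 70% of its speed; a pose out of reach is approached as far as the arm can. A call with a gripper value outside its range is refused whole. The fingers move at their own pace and stop on an object; the grip force is fixed at half the most. Time passes only in rows, so rows that repeat a pose let the fingers close. It gives the time, the measured TCP pose, the force, the opening and the grip force at its end, in the units of the state.
- r.sense(): the state, without advancing time (a new reading comes with each control period).
- r.capture(name): name is "scene" or "top" or "wrist"; returns a dict with "img" (384x512x3 uint8, red, green, blue), "camera_matrix" (3x3 intrinsics, pixels), "k1" (the pictures are not rectified: a ray, as slopes to the right and down, at radius r is drawn at 1 + k1 r^2 times it, then the intrinsics apply), "rvec" (rotation vector, rad) and "tvec" (3), from world to camera coordinates, as OpenCV has them; the wrist camera has in their place "hand_eye" (4x4, takes a point from camera to tool coordinates, whose origin is the TCP and whose axes are the flange's). Camera axes: x right, y down, z forward; pixel columns grow to the right and rows downward; lengths in m; the calibration is good to about 2 mm. A picture is of the moment at which its call begins: read the wrist's pose just before it. There is no depth.
- r.finish_job(): hands the job in; it is judged then, once.
The state is a dict: "time_s": time; "joints": joint angles; "joint_velocities": joint speeds; "effort": joint torques, N m; "tcp_pos": TCP position; "ee_rot": TCP orientation; "wrist_force": force on the tool from outside, world axes, zero at the start; "moment": the same for the moment, N m; "gripper_width": opening from 0.0 (shut) to 1.0 (fully open); "gripper_force": force on a finger pad.
Only numpy, scipy, OpenCV 4.12 (cv2) and the standard library are available. Lean on these libraries where they do the work, as an engineer would, in place of code of your own. Each camera call takes 0.05 s, during which the arm holds its last target. There are 200 camera calls.

## Working session

There is one attempt and no reset: what is moved stays moved. The work goes in short steps, Python scripts to look and compute and a tool call to move; the robot and the scene stay as the last step left them, time stands still between calls to the robot, and variables do not carry over. Pictures are saved under pics/ and viewed, at most 10 in all, crops included, and the job is handed in when it is done.

Besides the shell and the picture viewer there is one more tool, called after "Request:" by a JSON object that holds its "name" and its "arguments". move_arm: Moves the arm, as the interface text tells. Its arguments: {"type":"object","properties":{"series":{"type":"array"}},"required":["series"]}

```bash
mkdir -p pics
python3 - <<'E'
from station import r
import cv2,pickle
d={}
for n in("scene","top"):
    c=r.capture(n); d[n]=c; cv2.imwrite(f"pics/{n}.png",cv2.resize(c["img"][:,:,::-1],(768,576)))
pickle.dump(d,open("d.pkl","wb"))
s=r.sense(); print(s["time_s"],s["tcp_pos"],s["ee_rot"],s["wrist_force"])
E
```

```text
0.1 [0.24878879 0.57281724 0.24658727] [[ 9.17155912e-01 -3.98527995e-01 -6.86109954e-04]
 [-3.98528572e-01 -9.17154078e-01 -1.83682598e-03]
 [ 1.02758032e-04  1.95809023e-03 -9.99998078e-01]] [-0.0516591  -0.65528647  0.42616323]
```

View pics/scene.png

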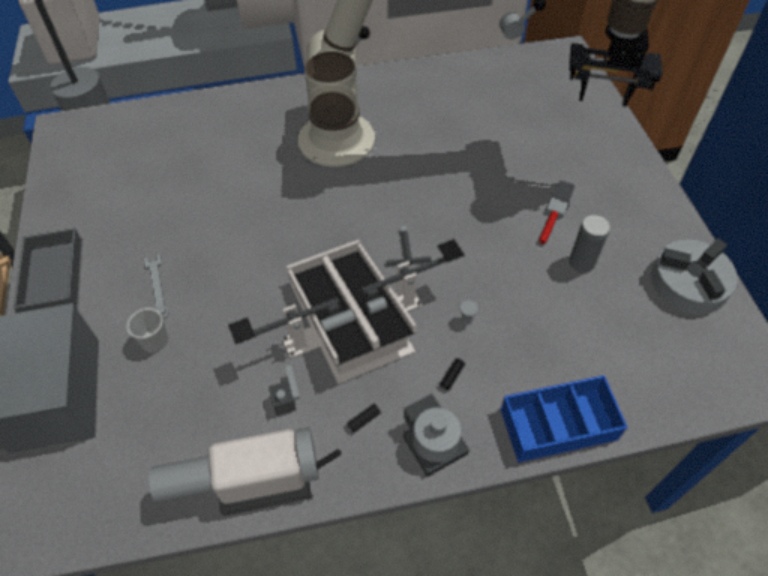

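View pics/top.png

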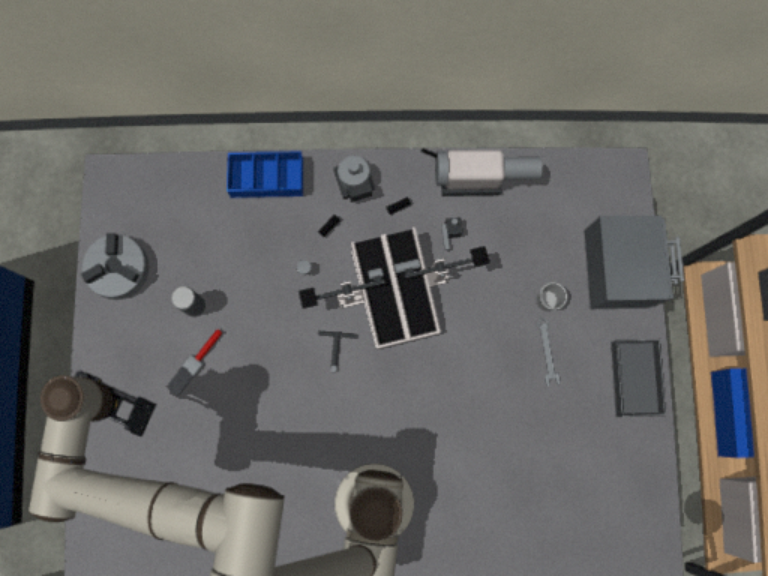

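Top view: the grey bar in the right lane is at (407,267) and the one in the left lane at (376,275). Possible mistakes are the black cylinders at (330,225) and (399,206), which are decoys on the table, and the left-lane blank. The right one looks longer, so I'll check it in a crop and locate both pedals.

```bash
cat > h.py <<'E'
import numpy as np,cv2
def ray(c,uv):
    K=c["camera_matrix"]; 
    n=cv2.undistortPoints(np.array([[uv]],float),np.array(K),np.array([c["k1"],0,0,0,0.])).ravel()
    R=cv2.Rodrigues(np.array(c["rvec"],float))[0]; t=np.array(c["tvec"],float).ravel()
    return -R.T@t, R.T@np.array([n[0],n[1],1])
def atz(c,uv,z):
    o,d=ray(c,uv); return o+d*(z-o[2])/d[2]
E
python3 - <<'E'
import pickle,cv2,numpy as np
from h import *
d=pickle.load(open("d.pkl","rb")); 
a=d["top"]["img"][145:235,190:340,::-1]; b=d["scene"]["img"][155:265,140:320,::-1]
f=lambda i,s:cv2.resize(i,None,fx=s,fy=s,interpolation=cv2.INTER_CUBIC)
a=f(a,5.2)[:468,:780]; cv2.imwrite("pics/ca.png",a); cv2.imwrite("pics/cb.png",f(b,4.3))
k=2/3
for n,P in(("top",[(480,257),(307.5,298)]),("scene",[(242,330),(450,250)])):
    for p in P: print(n,atz(d[n],(p[0]*k,p[1]*k),.127).round(4))
T=d["top"]
for q in[(352,243),(415,229),(440,331),(378,346)]: print(atz(T,(q[0]*k,q[1]*k),.07).round(3))
for q in[(398,269),(418,265),(369,277),(384,273)]: print('blank',atz(T,(q[0]*k,q[1]*k),.08).round(3))
E
```

```text
top [ 0.6045 -0.275   0.127 ]
top [0.5068 0.1583 0.127 ]
scene [ 0.6126 -0.2752  0.127 ]
scene [0.5132 0.1531 0.127 ]
[0.66  0.047 0.07 ]
[ 0.696 -0.118  0.07 ]
[ 0.426 -0.173  0.07 ]
[ 0.391 -0.015  0.07 ]
blank [ 0.587 -0.07   0.08 ]
blank [ 0.597 -0.122  0.08 ]
blank [0.567 0.005 0.08 ]
blank [ 0.577 -0.034  0.08 ]
```

View pics/ca.png

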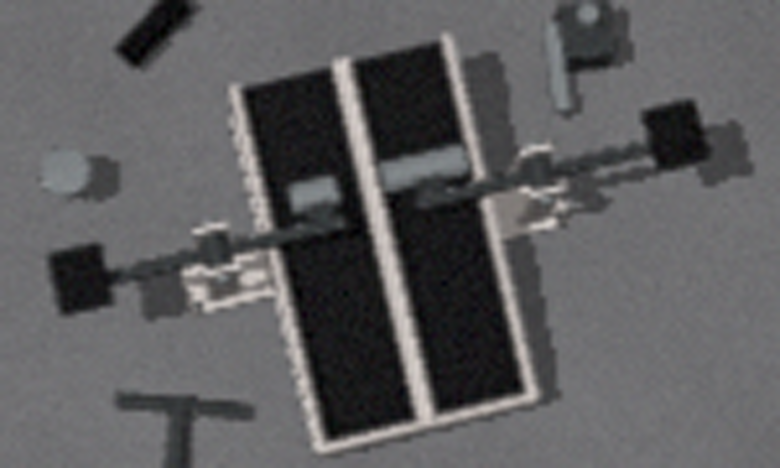

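View pics/cb.png

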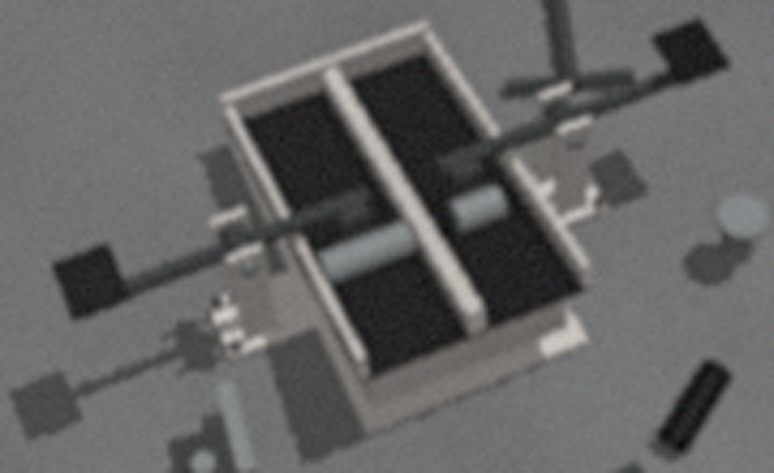

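The crop confirms it. The right-lane blank (about 55–60 mm, spanning the lane) is the long one and the left-lane blank (about 35 mm) is the short one. I'll use the right pedal, at about (0.608, -0.275). First I'll travel above it with the gripper shut.

Request:
{"name": "move_arm", "arguments": {"series": [{"grip": 0,"xyz": [35,33,0],"angular": [0,0,0]},{"grip": 0,"xyz": [70,66,0],"angular": [0,0,0]},{"grip": 0,"xyz": [105,100,0],"angular": [0,0,0]},{"grip": 0,"xyz": [140,133,0],"angular": [0,0,0]},{"grip": 0,"xyz": [175,166,0],"angular": [0,0,0]},{"grip": 0,"xyz": [210,200,0],"angular": [0,0,0]},{"grip": 0,"xyz": [245,233,0],"angular": [0,0,0]},{"grip": 0,"xyz": [280,266,0],"angular": [0,0,0]},{"grip": 0,"xyz": [310,295,0],"angular": [0,0,0]},{"grip": 0,"xyz": [335,317,0],"angular": [0,0,0]}]}}

```text
time_s: 1.1
tcp_pos: [0.4299, 0.1467, 0.2474]
ee_rot: [[0.917, -0.399, -0.001], [-0.399, -0.917, -0.0], [-0.0, 0.0, -1.0]]
wrist_force: [-0.6, 1.0, 0.2]
gripper_width: 0.174
gripper_force: 0.0
```

Request:
{"name": "move_arm", "arguments": {"series": [{"grip": 0,"xyz": [30,28,0],"angular": [0,0,0]},{"grip": 0,"xyz": [65,62,0],"angular": [0,0,0]},{"grip": 0,"xyz": [100,95,0],"angular": [0,0,0]},{"grip": 0,"xyz": [135,128,0],"angular": [0,0,0]},{"grip": 0,"xyz": [170,160,0],"angular": [0,0,0]},{"grip": 0,"xyz": [205,195,0],"angular": [0,0,0]},{"grip": 0,"xyz": [240,230,0],"angular": [0,0,0]},{"grip": 0,"xyz": [275,262,0],"angular": [0,0,0]},{"grip": 0,"xyz": [310,295,0],"angular": [0,0,0]},{"grip": 0,"xyz": [332,318,0],"angular": [0,0,0]}]}}

```text
time_s: 2.1
tcp_pos: [0.6082, -0.2778, 0.2462]
ee_rot: [[0.916, -0.4, -0.001], [-0.4, -0.916, 0.0], [-0.001, 0.0, -1.0]]
wrist_force: [-0.4, 0.9, -0.3]
gripper_width: 0.008
gripper_force: 0.0
```

Run:
```python
from station import r
import cv2,pickle
s=r.sense(); print(s["time_s"],s["tcp_pos"],s["ee_rot"],s["wrist_force"],s["gripper_width"])
c=r.capture("wrist"); pickle.dump((s,c),open("w.pkl","wb")); cv2.imwrite("pics/w.png",cv2.resize(c["img"][:,:,::-1],(768,576)))
```

```text
2.1 [ 0.60820934 -0.27777846  0.2462157 ] [[ 9.16406148e-01 -4.00247028e-01 -1.44527176e-03]
 [-4.00247165e-01 -9.16407204e-01  2.05687124e-04]
 [-1.40678312e-03  3.89972981e-04 -9.99998934e-01]] [-0.42907233  0.92874995 -0.34511298] 0.007873963993936754
```

View pics/w.png

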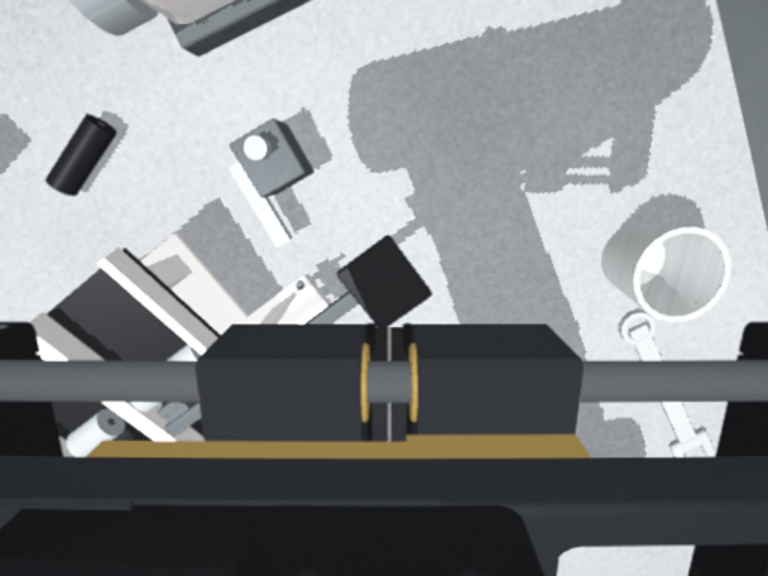

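The wrist view shows the black right pedal at (385,281), just ahead of the shut fingers, and the tool holder well clear at (270,158). I'll compute the pedal's position from this view.

Run:
```python
import pickle,numpy as np,cv2
s,c=pickle.load(open("w.pkl","rb"))
n=cv2.undistortPoints(np.array([[[385/1.5,281/1.5]]]),c["camera_matrix"],np.array([c["k1"],0,0,0,0.])).ravel()
H=np.array(c["hand_eye"]);R=np.array(s["ee_rot"]);o=s["tcp_pos"]+R@H[:3,3];d=R@H[:3,:3]@[n[0],n[1],1]
p=o+d*(.127-o[2])/d[2];print(p,R.T@(p-s["tcp_pos"])*1000)
```

```text
[ 0.61330929 -0.27844716  0.127     ] [  5.10898853  -1.47492585 119.20806716]
```

Request:
{"name": "move_arm", "arguments": {"series": [{"grip": 0,"xyz": [4,-1,35],"angular": [0,0,0]},{"grip": 0,"xyz": [4,-1,70],"angular": [0,0,0]},{"grip": 0,"xyz": [4,-1,86],"angular": [0,0,0]},{"grip": 0,"xyz": [4,-1,96],"angular": [0,0,0]},{"grip": 0,"xyz": [4,-1,104],"angular": [0,0,0]},{"grip": 0,"xyz": [4,-1,112],"angular": [0,0,0]},{"grip": 0,"xyz": [4,-1,120],"angular": [0,0,0]},{"grip": 0,"xyz": [4,-1,128],"angular": [0,0,0]},{"grip": 0,"xyz": [4,-1,134],"angular": [0,0,0]},{"grip": 0,"xyz": [4,-1,134],"angular": [0,0,0]}]}}

```text
time_s: 3.15
tcp_pos: [0.6126, -0.2759, 0.1132]
ee_rot: [[0.917, -0.398, 0.002], [-0.398, -0.917, -0.001], [0.002, -0.0, -1.0]]
wrist_force: [1.1, -4.5, 4.2]
gripper_width: 0.007
gripper_force: 3.0
```

Request:
{"name": "move_arm", "arguments": {"series": [{"grip": 0,"xyz": [0,0,1],"angular": [0,0,0]},{"grip": 0,"xyz": [0,0,2],"angular": [0,0,0]},{"grip": 0,"xyz": [0,0,2],"angular": [0,0,0]},{"grip": 0,"xyz": [0,0,2],"angular": [0,0,0]},{"grip": 0,"xyz": [0,0,2],"angular": [0,0,0]},{"grip": 0,"xyz": [0,0,2],"angular": [0,0,0]},{"grip": 0,"xyz": [0,0,2],"angular": [0,0,0]},{"grip": 0,"xyz": [0,0,2],"angular": [0,0,0]}]}}

```text
time_s: 3.95
tcp_pos: [0.6124, -0.2757, 0.1119]
ee_rot: [[0.917, -0.398, 0.002], [-0.398, -0.917, -0.0], [0.002, -0.0, -1.0]]
wrist_force: [1.4, -4.2, 5.3]
gripper_width: 0.005
gripper_force: 3.2
```

Run:
```python
from station import r
import cv2,numpy as np
f=lambda i,s:cv2.resize(i,None,fx=s,fy=s,interpolation=cv2.INTER_CUBIC)
a=r.capture("top")["img"][145:235,190:340,::-1]; b=r.capture("scene")["img"][155:265,140:320,::-1]
cv2.imwrite("pics/p.png",np.vstack([f(a,3)[:,:450],cv2.resize(b,(450,275))]))
```

```text
(no output)
```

View pics/p.png

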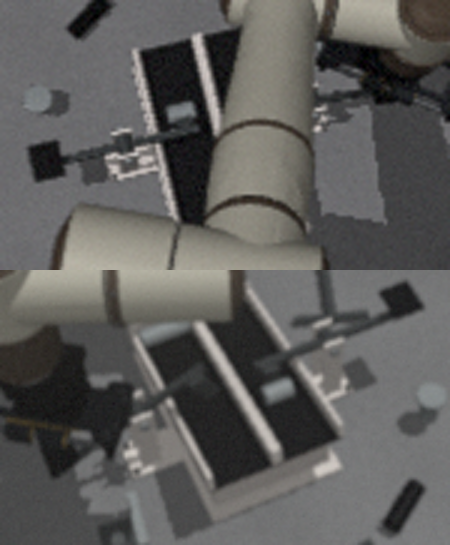

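The gate is up. The long blank has left it and appears at the foot of its lane (crop (165,330)), and the short blank is still at (277,390). Now I'll raise the tool gently and back off.

Request:
{"name": "move_arm", "arguments": {"series": [{"grip": 0,"xyz": [0,0,-10],"angular": [0,0,0]},{"grip": 0,"xyz": [0,0,-20],"angular": [0,0,0]},{"grip": 0,"xyz": [0,0,-30],"angular": [0,0,0]},{"grip": 0,"xyz": [0,0,-40],"angular": [0,0,0]},{"grip": 0,"xyz": [0,0,-55],"angular": [0,0,0]},{"grip": 0,"xyz": [0,0,-90],"angular": [0,0,0]},{"grip": 0,"xyz": [0,0,-130],"angular": [0,0,0]},{"grip": 0,"xyz": [0,40,-140],"angular": [0,0,0]},{"grip": 0,"xyz": [0,80,-140],"angular": [0,0,0]},{"grip": 0,"xyz": [0,120,-140],"angular": [0,0,0]}]}}

```text
time_s: 5.05
tcp_pos: [0.5627, -0.3847, 0.2505]
ee_rot: [[0.918, -0.397, -0.003], [-0.397, -0.918, 0.004], [-0.004, -0.002, -1.0]]
wrist_force: [-0.0, 0.2, -0.8]
gripper_width: 0.003
gripper_force: 0.0
```

Request:
{"name": "move_arm", "arguments": {"series": [{"grip": 0,"xyz": [0,40,0],"angular": [0,0,0]},{"grip": 0,"xyz": [0,80,0],"angular": [0,0,0]},{"grip": 0,"xyz": [0,120,0],"angular": [0,0,0]},{"grip": 0,"xyz": [0,150,0],"angular": [0,0,0]},{"grip": 0,"xyz": [0,150,0],"angular": [0,0,0]},{"grip": 0,"xyz": [0,150,0],"angular": [0,0,0]}]}}

```text
time_s: 5.65
tcp_pos: [0.5034, -0.5224, 0.2494]
ee_rot: [[0.917, -0.4, -0.003], [-0.4, -0.917, 0.004], [-0.004, -0.003, -1.0]]
wrist_force: [1.0, -0.2, -0.4]
gripper_width: 0.006
gripper_force: 0.0
```

Run:
```python
from station import r
import cv2,numpy as np
f=lambda i,s:cv2.resize(i,None,fx=s,fy=s,interpolation=cv2.INTER_CUBIC)
a=r.capture("top")["img"][145:235,190:340,::-1]; b=r.capture("scene")["img"][155:265,140:320,::-1]
cv2.imwrite("pics/q.png",np.vstack([f(a,3)[:,:450],cv2.resize(b,(450,275))]))
```

```text
(no output)
```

View pics/q.png

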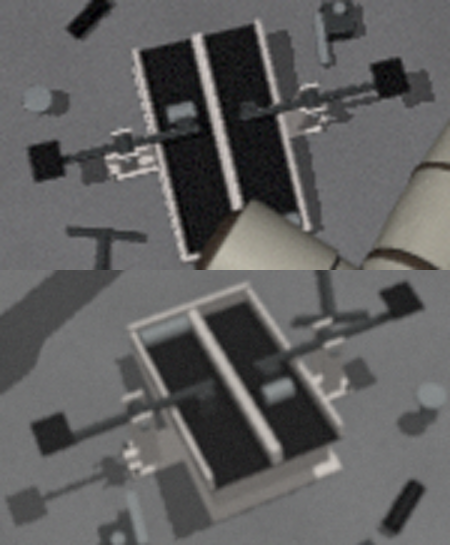

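The long blank lies against the stop (crop (165,330)). Both levers are at rest, the short blank is unmoved at (277,390), and the tools I can see are in place.

```bash
python3 -c "
from station import r
print(r.finish_job())"
```

```text
the job is handed in; nothing more can be done
None
```

I pressed the right pedal, the long blank rolled down to the stop, and the gate is back down with the short blank still waiting; the job is handed in, but no verdict was returned.

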